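# Seat a machined plate in the locating fixture

### The job

Push the flat aluminium plate along the bench, never lifting it or picking it up, until its long side lies flush against the back rail of the locating fixture and one short end is against the fixture's fixed end stop, and push the sliding jaw along the rail until it bears on the plate's other end. Nothing needs grasping: only push. Leave the other things on the bench where they are, and back away at the end.

Things in the scene. Friction and masses are not known exactly. Their poses are not given: they have to be found in the camera images.
- plate: Loose aluminium plate, 90 mm (own x) by 120 mm (own y) by 25 mm tall, holes on top; 0.4 to 0.9 kg. Origin under its centre. Starts on the robot's side of the fixture, turned under 25 degrees from it, roughly before its opening. Seated, its centre is at x -45, y 60 mm in the fixture's frame, axes parallel (a half turn is fine).
- fixture: Dark steel L-shaped locating fixture screwed to the bench. Origin on the bench at its inner corner. Back rail: locating face at own x = 0, facing own -x; 22 mm thick, 30 mm tall, from y -25 to 290 mm. The end stop is described at stop_face.
- jaw (a joint): Steel jaw block sliding on the rail: 0 m fully open, grows to 0.09 towards the end stop (fixture -y). Clamping face at fixture y = 195 mm minus the value, outer face at 283 mm minus it: meets the seated plate at 0.075. Spans x -51 to +38 mm, straddling the rail, 1 to 44 mm above the bench. About 2.5 N of friction; stays where left; can shove the plate before it.
- jaw_push (a point): Centre of the jaw's outer face (facing fixture +y), 26 mm from the rail's face and 22 mm above the bench: the place to push it towards the end stop.
- stop_face (a point): Middle of the end stop's locating face (fixture x -25, y 0, 15 mm above the bench), which faces the fixture's +y. The end stop, dark steel, sticks out from the rail to x -50 mm, is 25 mm thick (y -25 to 0) and 30 mm tall.
- collet_nut: Bystander: dark steel ring nut lying flat, 44 mm across, 20 mm tall, beyond the end stop. Origin under its centre.
- bolt: Bystander: steel bolt standing on its head, head 24 mm across, 54 mm tall, some 80 mm or more beyond the outer face of the jaw. Origin under its centre.
- screwdriver: Bystander: screwdriver lying behind the fixture, handle along its own -x.
- steel_block: Bystander: smaller steel block, 50 by 75 by 25 mm, to the right. Origin under its centre. Not the plate.
- wrench: Bystander: wrench lying to the left, handle along its own -x.
- collet: Bystander: small tapered steel collet standing to the left, 32 mm across, 40 mm tall.
- oil_bottle: Bystander: bottle standing to the right, 54 mm across, 150 mm tall.
- pen_cup: Bystander: open steel cup standing to the right, 72 mm across, 90 mm tall.
Mind the look-alikes: they are no part of the job. There is more than one size of the plate; the one meant has the size given above.

How it is judged (in metres and radians):
At the end, for the whole second after the job is handed in: The plate lies flat and at rest on the bench, its long side within 3 mm of the back rail and parallel to it within 2 degrees, one short end within 3 mm of the end stop, and the jaw is closed up to its other end (jaw joint above 0.072); the robot touches nothing (x of plate in the frame of fixture between -0.048 and -0.042 m and y of plate in the frame of fixture between 0.057 and 0.063 m and angle between the x axis of plate and the x axis of fixture, either way round below 0.035 rad and height (world z) of plate below 0.004 m and value of joint jaw above 0.072 m and linear speed of plate below 0.01 m/s).
It fails at once if the plate is lifted or tipped off the bench (height (world z) of plate above 0.012 m or angle between plate's own z axis and vertical above 0.2 rad).
It fails at once if a bystander is moved more than 25 mm (distance of any of collet_nut, bolt, screwdriver, steel_block, wrench, collet, oil_bottle, pen_cup from where it was at the start of the episode above 0.025 m).
It fails at once if a bystander is knocked over (angle between any of bolt, collet, oil_bottle, pen_cup's own z axis and vertical above 0.6 rad).
It also fails if it takes over 64 s, if anything falls off the work surface, if the arm or the gripper's body presses on something with over 40 N, if the wrist force passes 120 N, or if a joint passes its speed limit or range.

### The arm

A 6-joint arm with a two-finger parallel gripper is mounted at the origin on the work surface. World frame = base frame: x ahead of the robot, y to its left, z up, the work surface at z = 0. Lengths are in mm, angles in rad, forces in N, time in s.
With the tool pointing down it reaches from about 400 to 825 mm from the base axis. Payload 7 kg.
Tool frame: the origin (TCP) lies between the finger pads; the fingertips stand 19 mm ahead of it and the grasp point (between the pads) is the TCP (manip.tips_ahead is the distance from the TCP to the fingertips, in mm); z points along the fingers, y is the line along which they close (so a half turn about z gives the same grasp; the last joint's range is limited). The gripper opens to 88 mm and grips with 3 to 60 N. Pads are 19 mm wide; open, the fingers measure 130 mm over their backs; the gripper's body (78 mm by 193 mm) begins 47 mm behind the grasp point.
Start: joints at [0.288, 0.359, 0.012, 0, -1.224, -0.288], TCP at [674.978, -0.019, 245.561] pointing down, gripper open.
Joint ranges: [-3.07, 3.07], [-1.43, 2.12], [-1.02, 1.25], [-3.03, 1.67], [-3.05, -0], [-3.03, 3.03]. Speed limits (rad/s): [2.39, 2.39, 3.01, 3.14, 3.14, 3.14].

### API

Orientations are given as a rotation vector (axis times angle).
In Python, from bench import manip gives the robot as it stands. The module is installed in compiled form; this text tells all that it offers.
- The arm moves only by the tool step_arm, never from a script. Its argument "rows" is a list of rows, each an object with "dp": the shift along the world's x, y, z in mm, a list of three; "twist": the turn, a rotation vector about the world's x, y, z in rad, a list of three; "jaw": the closure in counts, from 0 (fully open) to 255 (shut). In form: [{"dp": [tx, ty, tz], "twist": [wx, wy, wz], "jaw": jaw}, ...]. A call has 1 to 10 rows; each row is the pose to reach, as a shift and turn from the pose commanded when the call began; what a row does not reach only later rows make up. A row lasts 1/12 s, in which the tool goes at most 41.7 mm and 7.16 degrees, less where a joint would pass 70% of its speed; a pose out of reach is approached as far as the arm can. A call with a gripper value outside its range is refused whole. The fingers move at their own pace and stop on an object; "squeeze" is the grip in N (left out, the last holds). Time passes only in rows, so rows that repeat a pose let the fingers close. It gives the time, the measured TCP pose, the force, the opening and the grip force at its end, in the units of the state.
- manip.state(): the state, without advancing time (a new reading comes with each control period).
- manip.camera(name): name is "scene" or "side" or "wrist"; returns the picture (384x512x3 uint8, red, green, blue); there is no depth.
- manip.camera_info(name): a dict with "intrinsics" (3x3 intrinsics, pixels), "D" ([k1, k2, p1, p2, k3] as OpenCV has them; the pictures are not rectified), "R" (3x3) and "t" (3): a world point X has camera coordinates R X + t. Camera axes: x right, y down, z forward; pixel columns grow to the right and rows downward; lengths in mm; the calibration is good to about 2 mm. A picture is of the moment at which its call begins: read the wrist's pose just before it. camera_info takes no time and is no camera call; for the wrist camera it gives the pose at the moment of the call.
- manip.finish_job(): hands the job in; it is judged then, once.
Trained networks look in the newest picture that a camera, given by its name, has taken for a name from the list of things; names that differ only in an ending like _2 or _b are one class to them, and where a whole thing is asked for, a point or a joint stands for the part that bears it (a point fixed in the world has none). Each returns a list of dicts, best first, with "p" (0 to 1); they miss things now and then, are a little off and sometimes report something else, mostly with a low value. They report only what shows in the picture. A call takes as long as a camera call. They do not tell look-alikes from the thing itself.
- manip.look_for(camera, name): "extent" ([left, top, right, bottom] in pixels, round what is visible of it).
- manip.cut_out(camera, name): "region" (384x512 bool, what is visible of it) and "extent" ([left, top, right, bottom] in pixels, round what is visible of it).
- manip.tip_of(camera, name): "at" ([row, column] in pixels: a listed point, or the origin of a listed thing).
The state is a dict: "time_s": time; "qpos": joint angles; "qvel": joint speeds; "effort": joint torques, N m; "tool_pos": TCP position; "ee_rot": TCP orientation; "wrist_force": force on the tool from outside, world axes, zero at the start; "wrist_torque": the same for the moment, N m; "opening": finger opening in mm; "finger_force": force on a finger pad.
Only numpy, scipy, OpenCV 4.12 (cv2) and the standard library are available. Lean on these libraries where they do the work, as an engineer would, in place of code of your own. Each camera call takes 0.05 s, during which the arm holds its last target. There are 200 camera calls.

## Working session

There is one attempt and no reset: what is moved stays moved. The work goes in short steps, Python scripts to look and compute and a tool call to move; the robot and the scene stay as the last step left them, time stands still between calls to the robot, and variables do not carry over. Pictures are saved under pics/ and viewed, at most 10 in all, crops included, and the job is handed in when it is done.

Besides the shell and the picture viewer there is one more tool, called after "Emit:" as name([rows], argument=value, ...), one row to a line, values as JSON. step_arm: Moves the arm, as the interface text tells. Its arguments: {"type":"object","properties":{"rows":{"type":"array"},"squeeze":{"type":"number"}},"required":["rows"]}

```bash
mkdir -p pics; cat > h.py <<'E'
import numpy as np, cv2
from bench import manip
def ray(ci,uv,z):
    K=np.array(ci["intrinsics"],float);D=np.array(ci["D"],float);R=np.array(ci["R"],float);t=np.array(ci["t"],float)
    p=cv2.undistortPoints(np.array(uv,float).reshape(-1,1,2),K,D).reshape(-1,2)
    d=np.c_[p,np.ones(len(p))]@R; c=-R.T@t
    return c+d*((np.asarray(z)-c[2])/d[:,2])[:,None]
def proj(ci,X):
    return cv2.projectPoints(np.array(X,float).reshape(-1,1,3),cv2.Rodrigues(np.array(ci["R"],float))[0],np.array(ci["t"],float),np.array(ci["intrinsics"],float),np.array(ci["D"],float))[0].reshape(-1,2)
E
python3 - <<'E'
from h import *
s=manip.state();print(s["time_s"],s["tool_pos"],s["ee_rot"])
ims=[]
for c in ["scene","side","wrist"]:
    im=manip.camera(c)[:,:,::-1];cv2.imwrite(f"pics/{c}0.png",im);ims.append(im)
    ci=manip.camera_info(c);R=np.array(ci["R"]);print(c,(-R.T@np.array(ci["t"])).round(),R[2].round(2))
    for n in ["plate","fixture","jaw_push","stop_face","bolt","collet_nut"]:
        try:
            o=[(round(r["p"],2),np.round(r["at"])) for r in manip.tip_of(c,n)][:3]
            e=[(round(r["p"],2),np.round(r["extent"])) for r in manip.look_for(c,n)][:3]
            print(n,o,e)
        except Exception as ex: print(n,ex)
E
```

```text
0.0 [ 6.74529100e+02 -4.39128167e-02  2.44626930e+02] [ 2.22040803e+00 -2.22068280e+00 -1.68132787e-03]
scene [1063.  725.  645.] [-0.53 -0.67 -0.52]
plate [(0.96, array([208., 251.])), (0.74, array([235., 341.])), (0.7, array([149., 273.]))] [(0.97, array([309., 211., 380., 256.])), (0.68, array([223., 188., 274., 227.])), (0.66, array([249., 136., 299., 157.]))]
fixture [(0.79, array([213., 180.])), (0.68, array([269., 284.]))] []
jaw_push [(0.94, array([250., 251.]))] []
stop_face [(0.89, array([204., 189.]))] [(0.56, array([168., 196., 257., 269.]))]
bolt [(0.46, array([268., 285.]))] [(0.68, array([281., 251., 289., 272.]))]
collet_nut [(0.51, array([191., 175.])), (0.32, array([182., 133.]))] [(0.62, array([167., 183., 186., 194.]))]
side [ 105. -641.  749.] [ 0.34  0.63 -0.69]
plate [(0.93, array([337., 211.])), (0.69, array([173., 201.])), (0.6, array([211., 277.]))] [(0.82, array([160., 294., 256., 382.])), (0.71, array([166., 146., 236., 191.])), (0.68, array([250., 189., 298., 226.]))]
fixture [(0.83, array([216., 344.])), (0.18, array([248., 357.]))] [(0.63, array([272., 149., 360., 227.]))]
jaw_push [(0.62, array([155., 281.]))] [(0.93, array([277., 148., 314., 182.]))]
stop_face [(0.78, array([213., 336.]))] [(0.79, array([275., 147., 357., 225.]))]
bolt [(0.57, array([150., 261.]))] []
collet_nut [(0.57, array([248., 358.]))] [(0.81, array([349., 236., 368., 260.]))]
wrist [675. -73. 385.] [-0.    0.28 -0.96]
plate [(0.87, array([118., 420.]))] [(0.9, array([376.,  58., 472., 177.]))]
fixture [(0.77, array([ 14., 296.]))] [(0.68, array([265.,   3., 348., 257.]))]
jaw_push [(0.79, array([240., 319.]))] [(0.92, array([269., 172., 344., 250.]))]
stop_face [(0.58, array([  8., 321.]))] [(0.96, array([267.,   0., 347., 254.]))]
bolt [(0.54, array([291., 336.]))] [(0.62, array([329., 286., 347., 314.])), (0.32, array([202.,   1., 227., 163.]))]
collet_nut [] []
```

View pics/scene0.png

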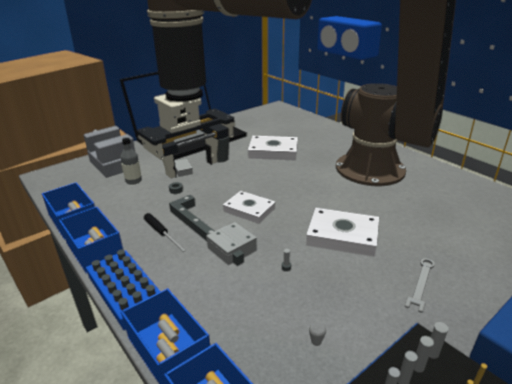

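View pics/wrist0.png

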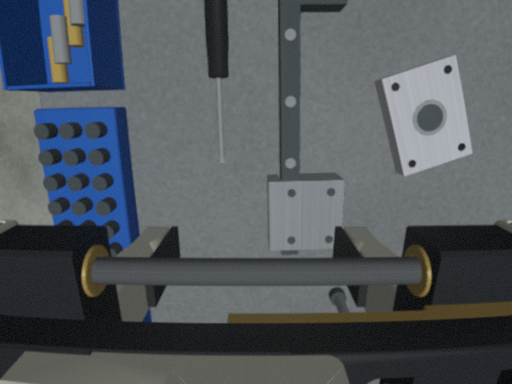

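```bash
python3 - <<'E'
from h import *
ci=manip.camera_info("wrist")
im=cv2.imread("pics/wrist0.png")
C=np.array([(377,81),(457,56),(472,152),(403,176)],np.float32)
g=cv2.cvtColor(im,cv2.COLOR_BGR2GRAY)
P=ray(ci,C,[25]*4)[:,:2];print(P.round(),P.mean(0).round(1),np.linalg.norm(P-np.roll(P,-1,0),axis=1).round())
print("rail edge",ray(ci,[(300,10),(299,90),(299,165)],[30]*3).round(1))
print("stop",ray(ci,[(345,8),(300,8),(302,0)],[30]*3).round(1))
print("jaw corners",ray(ci,[(268,180),(342,179),(343,247),(271,250)],[44]*4).round(1))
print("bolt top",ray(ci,[(335,293)],[54]).round(1))
for c,uv in [("side",(344,216)),("scene",(180,213))]: 
    print(c,"origin",ray(manip.camera_info(c),[uv],[0]).round(1))
print("side bystanders")
for c in ["scene","side"]:
  manip.camera(c)
  for n in ["bolt","steel_block","wrench","collet","oil_bottle","pen_cup","collet_nut","screwdriver","plate"]:
    r=manip.tip_of(c,n)
    print(c,n,[(round(q["p"],2),ray(manip.camera_info(c),[q["at"][::-1]],[0])[0,:2].round()) for q in r])
cv2.imwrite("pics/crop.png",np.hstack([cv2.resize(im[0:260,250:490],None,fx=2.2,fy=2.2,interpolation=cv2.INTER_CUBIC)]))
E
```

```text
[[ 538. -101.]
 [ 446. -132.]
 [ 409.  -22.]
 [ 494.    9.]] [471.4 -61.3] [ 97. 116.  91. 119.]
rail edge [[ 628.2 -172.2   30. ]
 [ 626.9  -89.8   30. ]
 [ 623.9   -4.7   30. ]]
stop [[ 580.2 -175.2   30. ]
 [ 628.3 -174.1   30. ]
 [ 626.4 -182.1   30. ]]
jaw corners [[660.9  10.1  44. ]
 [575.3   8.8  44. ]
 [567.   95.2  44. ]
 [656.1  98.9  44. ]]
bolt top [[574.5 154.6  54. ]]
side origin [[ 626.1 -188.     0. ]]
scene origin [[ 631.2 -175.7    0. ]]
side bystanders
scene bolt [(0.73, array([560., 185.]))]
scene steel_block [(0.53, array([ 481., -427.]))]
scene wrench [(0.64, array([351., 422.]))]
scene collet [(0.66, array([659., 385.]))]
scene oil_bottle [(0.88, array([ 650., -460.])), (0.22, array([565., 198.])), (0.21, array([655., 390.]))]
scene pen_cup [(0.5, array([ 353., -382.]))]
scene collet_nut [(0.53, array([ 580., -301.])), (0.33, array([558., 187.]))]
scene screwdriver [(0.74, array([714., -98.]))]
scene plate [(0.81, array([ 147., -330.])), (0.7, array([463., -69.])), (0.55, array([354., 190.])), (0.28, array([559., 190.])), (0.22, array([ 581., -303.]))]
side bolt [(0.58, array([548., 175.])), (0.46, array([651., 395.]))]
side steel_block [(0.79, array([ 502., -400.])), (0.4, array([566., 183.]))]
side wrench [(0.6, array([358., 430.]))]
side collet [(0.53, array([ 657., -442.])), (0.52, array([662., 392.]))]
side oil_bottle [(0.75, array([ 649., -437.])), (0.48, array([ 580., -294.]))]
side pen_cup [(0.55, array([ 340., -397.]))]
side collet_nut [(0.76, array([ 590., -287.]))]
side screwdriver [(0.68, array([719., -98.]))]
side plate [(0.9, array([469., -79.])), (0.67, array([352., 199.])), (0.66, array([ 160., -313.]))]
```

View pics/crop.png

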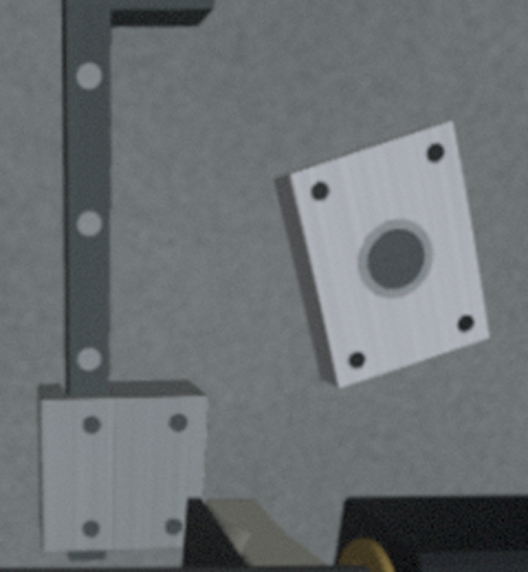

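View pics/side0.png

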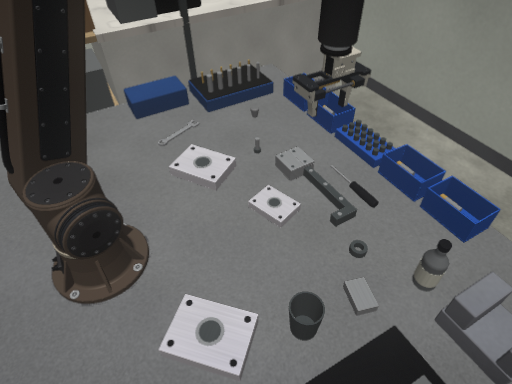

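Three plates show: wrist (428,115) measuring ≈91×118 mm, and the larger ones at scene (343,228) and (273,147). The first fits 90×120 and lies before the fixture's opening, which the crop confirms. Next I'll get a better overview from higher up.

Emit:
step_arm([
  {"dp": [-30, -5, 20], "twist": [0, 0, 0], "jaw": 0},
  {"dp": [-60, -10, 40], "twist": [0, 0, 0], "jaw": 0},
  {"dp": [-90, -10, 60], "twist": [0, 0, 0], "jaw": 0},
  {"dp": [-90, -10, 60], "twist": [0, 0, 0], "jaw": 0},
  {"dp": [-90, -10, 60], "twist": [0, 0, 0], "jaw": 0},
])

```text
time_s: 3.37
tool_pos: [584.6, -10.0, 308.2]
ee_rot: [-2.219, 2.218, -0.004]
wrist_force: [0.4, 0.4, -0.6]
opening: 87.5
finger_force: 0.0
```

```bash
python3 - <<'E'
from h import *
im=manip.camera("wrist")[:,:,::-1];ci=manip.camera_info("wrist");np.savez("w1.npz",**{k:np.array(ci[k],float) for k in ["intrinsics","D","R","t"]})
cv2.imwrite("pics/wrist1.png",im);cv2.imwrite("pics/wrist1b.png",cv2.resize(im,None,fx=1.56,fy=1.56,interpolation=cv2.INTER_CUBIC))
r=manip.cut_out("wrist","plate");print([(q["p"],q["extent"],cv2.minAreaRect(np.argwhere(q["region"])[:,::-1].astype(np.float32))) for q in r])
# bright top face
g=cv2.cvtColor(im,cv2.COLOR_BGR2HSV)
print(manip.state()["tool_pos"])
E
```

```text
[(0.83, [295.0, 69.0, 378.3, 174.5], ((339.6324157714844, 120.305419921875), (89.32857513427734, 71.02173614501953), 72.89727020263672)), (0.62, [377.8, 219.7, 407.1, 253.8], ((395.5000305175781, 234.00001525878906), (32.80000305175781, 31.80000114440918), 36.869895935058594)), (0.38, [201.1, 167.9, 269.3, 239.7], ((234.0804901123047, 203.36289978027344), (66.4647445678711, 65.13169860839844), 88.80650329589844))]
[585.01274792  -9.88842467 305.53806043]
```

View pics/wrist1b.png

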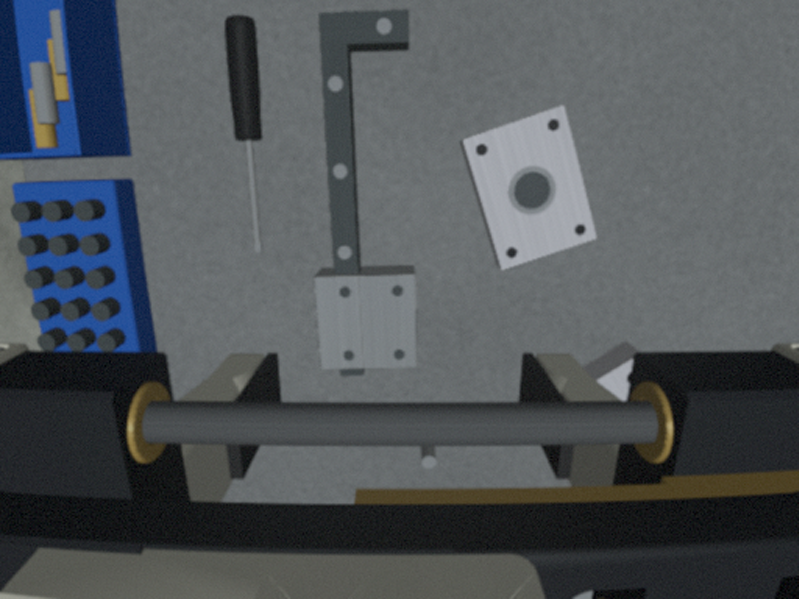

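```bash
cat > a.py <<'E'
from h import *
from scipy.optimize import least_squares
ci=dict(np.load("w1.npz"))
def pose(p,L):
    x,y,a=p; L=np.asarray(L,float);c,s=np.cos(a),np.sin(a)
    return np.c_[x+c*L[:,0]-s*L[:,1],y+s*L[:,0]+c*L[:,1],L[:,2]]
def fit(L,uv,x0): 
    r=least_squares(lambda p:(proj(ci,pose(p,L))-uv).ravel(),x0);return r.x,r.fun.round(1)
k=lambda a:(np.array(a,float)+.5)/1.56-.5
E
python3 - <<'E'
from a import *
p,e=fit([(45,-60,25),(-45,-60,25),(-45,60,25),(45,60,25)],k([(463,141),(563,106),(596,239),(502,269)]),[470,-60,.3]);print("plate",p.round(3),e)
f,e=fit([(0,0,30),(-50,0,30),(-50,-25,30),(22,-25,30)],k([(348,44),(408,42),(409,10),(320,13)]),[628,-175,.02]);print("fix stop",f.round(3),e)
q=lambda p:[*p[:3]]
L=[(0,0,30),(-50,0,30),(-50,-25,30),(22,-25,30)];uv=k([(348,44),(408,42),(409,10),(320,13)])
J=np.array([(38,195,44),(-51,195,44),(-51,283,44),(38,283,44)],float);ju=k([(316,280),(414,275),(416,367),(320,369)])
r=least_squares(lambda v:np.r_[(proj(ci,pose(v[:3],L))-uv).ravel(),(proj(ci,pose(v[:3],J-[0,v[3],0]))-ju).ravel(),],[628,-175,.02,0]);print("fix+jaw",r.x.round(3),r.fun.round(1))
f=r.x[:3];print("rail line px",((proj(ci,pose(f,[(0,100,30),(0,180,30)]))+.5)*1.56-.5).round())
c,s=np.cos(f[2]),np.sin(f[2]);d=p[:2]-f[:2];print("plate in fix",c*d[0]+s*d[1],-s*d[0]+c*d[1],p[2]-f[2]);print("jaw_push world",pose(f,[(-26,283-r.x[3],22)]),"bolt",ray(ci,k([(428,462)]).reshape(1,2),[54]))
print("dest",pose(f,[(-45,60,0)]))
E
```

```text
plate [ 4.70247e+02 -6.09980e+01  3.37000e-01] [-0.6 -0.5  0.5 -0.7  0.5  0.1 -0.4  1.3]
fix stop [ 6.27299e+02 -1.76974e+02  2.40000e-02] [-0.3  0.4  1.1  0.5  0.1 -0.4 -0.9 -0.4]
fix+jaw [ 6.27267e+02 -1.76931e+02  2.60000e-02  6.64200e+00] [-0.3  0.4  1.1  0.5  0.1 -0.4 -0.9 -0.4 -1.8 -1.6  1.   0.   0.6  1.
  0.3  0.9]
rail line px [[353. 171.]
 [358. 264.]]
plate in fix -153.9673131150331 119.95750013455297 0.311194620552777
jaw_push world [[594.12491109  98.66079421  22.        ]] bolt [[557.69689237 191.46732502  54.        ]]
dest [[ 580.72929247 -118.11588211    0.        ]]
```

Emit:
step_arm([
  {"dp": [-25, -10, -20], "twist": [0, 0, 0.12], "jaw": 90},
  {"dp": [-50, -20, -40], "twist": [0, 0, 0.24], "jaw": 90},
  {"dp": [-75, -30, -60], "twist": [0, 0, 0.36], "jaw": 90},
  {"dp": [-100, -40, -80], "twist": [0, 0, 0.48], "jaw": 90},
  {"dp": [-125, -50, -100], "twist": [0, 0, 0.6], "jaw": 90},
  {"dp": [-140, -60, -120], "twist": [0, 0, 0.72], "jaw": 90},
  {"dp": [-155, -65, -140], "twist": [0, 0, 0.84], "jaw": 90},
  {"dp": [-165, -70, -155], "twist": [0, 0, 0.96], "jaw": 90},
  {"dp": [-176, -72, -155], "twist": [0, 0, 1.08], "jaw": 90},
  {"dp": [-176, -72, -155], "twist": [0, 0, 1.2], "jaw": 90},
])

```text
time_s: 4.3
tool_pos: [406.2, -82.8, 148.4]
ee_rot: [3.087, -0.571, -0.008]
wrist_force: [0.4, -0.2, -0.3]
opening: 57.0
finger_force: 0.0
```

Emit:
step_arm([
  {"dp": [0, 0, -10], "twist": [0, 0, 0.12], "jaw": 90},
  {"dp": [0, 0, -20], "twist": [0, 0, 0.24], "jaw": 90},
  {"dp": [0, 0, -30], "twist": [0, 0, 0.36], "jaw": 90},
  {"dp": [0, 0, -40], "twist": [0, 0, 0.48], "jaw": 90},
  {"dp": [0, 0, -50], "twist": [0, 0, 0.6], "jaw": 90},
  {"dp": [0, 0, -60], "twist": [0, 0, 0.708], "jaw": 90},
  {"dp": [0, 0, -70], "twist": [0, 0, 0.708], "jaw": 90},
  {"dp": [0, 0, -70], "twist": [0, 0, 0.708], "jaw": 90},
])

```text
time_s: 4.97
tool_pos: [407.7, -82.3, 78.1]
ee_rot: [3.097, 0.526, -0.008]
wrist_force: [0.5, -0.2, 0.5]
opening: 56.6
finger_force: 0.0
```

```bash
python3 - <<'E'
from h import *
from scipy.spatial.transform import Rotation as R
s=manip.state();print(s["time_s"],s["tool_pos"],s["qpos"],s["opening"],s["wrist_force"]);print(R.from_rotvec(s["ee_rot"]).as_matrix().round(3))
E
```

```text
4.9667 [407.74907134 -82.33081737  78.07462038] [ 2.79600221e-01  1.28234270e-01 -7.55026176e-01 -6.07527575e-04
 -6.92737626e-01  1.62834830e+00] 56.59288580607432 [ 0.54850034 -0.21092885  0.46759338]
[[ 0.944  0.33  -0.005]
 [ 0.33  -0.944 -0.001]
 [-0.005 -0.001 -1.   ]]
```

Emit:
step_arm([
  {"dp": [0, 0, -12], "twist": [0, 0, 0], "jaw": 90},
  {"dp": [0, 0, -25], "twist": [0, 0, 0], "jaw": 90},
  {"dp": [0, 0, -38], "twist": [0, 0, 0], "jaw": 90},
  {"dp": [0, 0, -50], "twist": [0, 0, 0], "jaw": 90},
  {"dp": [0, 0, -50], "twist": [0, 0, 0], "jaw": 90},
])

```text
time_s: 5.38
tool_pos: [407.9, -82.3, 28.7]
ee_rot: [3.097, 0.525, -0.007]
wrist_force: [-0.4, -0.2, -0.6]
opening: 56.6
finger_force: 0.0
```

Emit:
step_arm([
  {"dp": [3, 1, 0], "twist": [0, 0, 0], "jaw": 90},
  {"dp": [6, 2, 0], "twist": [0, 0, 0], "jaw": 90},
  {"dp": [9, 3, 0], "twist": [0, 0, 0], "jaw": 90},
  {"dp": [12, 3, 0], "twist": [0, 0, 0], "jaw": 90},
  {"dp": [15, 3, 0], "twist": [0, 0, -0.03], "jaw": 90},
  {"dp": [18, 3, 0], "twist": [0, 0, -0.05], "jaw": 90},
  {"dp": [21, 3, 0], "twist": [0, 0, -0.07], "jaw": 90},
  {"dp": [24, 3, 0], "twist": [0, 0, -0.09], "jaw": 90},
  {"dp": [27, 3, 0], "twist": [0, 0, -0.11], "jaw": 90},
  {"dp": [30, 3, 0], "twist": [0, 0, -0.13], "jaw": 90},
])

```text
time_s: 6.22
tool_pos: [439.1, -79.0, 30.6]
ee_rot: [-3.125, -0.322, 0.0]
wrist_force: [-4.0, 1.3, 2.0]
opening: 56.5
finger_force: 1.7
```

Emit:
step_arm([
  {"dp": [4, 0, 0], "twist": [0, 0, -0.02], "jaw": 90},
  {"dp": [8, 0, 0], "twist": [0, 0, -0.04], "jaw": 90},
  {"dp": [12, 0, 0], "twist": [0, 0, -0.06], "jaw": 90},
  {"dp": [16, 0, 0], "twist": [0, 0, -0.08], "jaw": 90},
  {"dp": [20, 0, 0], "twist": [0, 0, -0.1], "jaw": 90},
  {"dp": [24, 0, 0], "twist": [0, 0, -0.12], "jaw": 90},
  {"dp": [28, 0, 0], "twist": [0, 0, -0.14], "jaw": 90},
  {"dp": [32, 0, 0], "twist": [0, 0, -0.16], "jaw": 90},
  {"dp": [36, 0, 0], "twist": [0, 0, -0.18], "jaw": 90},
  {"dp": [40, 0, 0], "twist": [0, 0, -0.18], "jaw": 90},
])

```text
time_s: 7.05
tool_pos: [478.8, -79.2, 30.5]
ee_rot: [3.141, 0.039, -0.002]
wrist_force: [-6.7, 0.4, 6.1]
opening: 56.7
finger_force: 3.3
```

```bash
python3 - <<'E'
from h import *
s=manip.state();print(s["tool_pos"],s["ee_rot"],s["wrist_force"])
im=manip.camera("wrist")[:,:,::-1];ci=manip.camera_info("wrist");np.savez("w1.npz",**{k:np.array(ci[k],float) for k in ["intrinsics","D","R","t"]})
im2=manip.camera("side")[:,:,::-1]
cv2.imwrite("pics/c2.png",np.hstack([cv2.resize(im,(400,300)),cv2.resize(im2[110:290,170:410],(400,300),interpolation=cv2.INTER_CUBIC)]))
E
```

```text
[478.77545329 -79.2136541   30.47894018] [ 3.14107966e+00  3.87492376e-02 -1.95574032e-03] [-6.67017219  0.41416806  6.05242177]
```

View pics/c2.png

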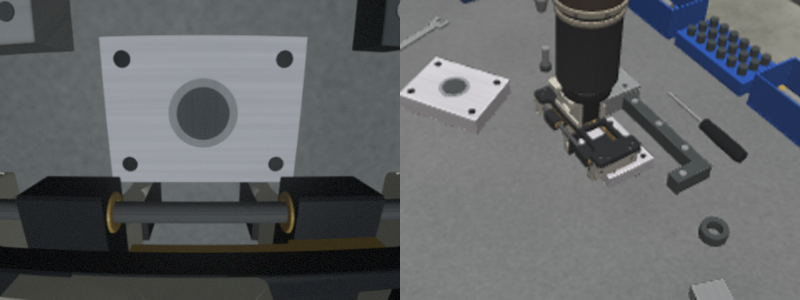

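The plate is square to the fingers and sits between jaw (left) and stop (right), clear of both. I'll push on to the rail.

Emit:
step_arm([
  {"dp": [4, 0, 0], "twist": [0, 0, 0], "jaw": 90},
  {"dp": [8, 0, 0], "twist": [0, 0, 0], "jaw": 90},
  {"dp": [12, 0, 0], "twist": [0, 0, 0], "jaw": 90},
  {"dp": [16, 0, 0], "twist": [0, 0, 0], "jaw": 90},
  {"dp": [20, 0, 0], "twist": [0, 0, 0], "jaw": 90},
  {"dp": [24, 0, 0], "twist": [0, 0, 0], "jaw": 90},
  {"dp": [28, 0, 0], "twist": [0, 0, 0], "jaw": 90},
  {"dp": [32, 0, 0], "twist": [0, 0, 0], "jaw": 90},
  {"dp": [36, 0, 0], "twist": [0, 0, 0], "jaw": 90},
  {"dp": [38, 0, 0], "twist": [0, 0, 0], "jaw": 90},
])

```text
time_s: 7.98
tool_pos: [517.8, -79.0, 30.6]
ee_rot: [3.141, 0.043, 0.001]
wrist_force: [-1.6, 0.9, -0.6]
opening: 56.9
finger_force: 1.5
```

Emit:
step_arm([
  {"dp": [2, 0, 0], "twist": [0, 0, 0], "jaw": 90},
  {"dp": [4, 0, 0], "twist": [0, 0, 0], "jaw": 90},
])

```text
time_s: 8.15
tool_pos: [520.1, -79.2, 30.6]
ee_rot: [3.141, 0.042, -0.003]
wrist_force: [-6.1, -0.5, 3.8]
opening: 57.1
finger_force: 2.7
```

Emit:
step_arm([
  {"dp": [1.5, 0, 0], "twist": [0, 0, 0], "jaw": 90},
  {"dp": [3, 0, 0], "twist": [0, 0, 0], "jaw": 90},
  {"dp": [3, 0, 0], "twist": [0, 0, 0], "jaw": 90},
])

```text
time_s: 8.4
tool_pos: [524.6, -79.0, 30.6]
ee_rot: [-3.141, -0.043, -0.001]
wrist_force: [-1.2, 0.3, -0.2]
opening: 56.6
finger_force: 0.6
```

Emit:
step_arm([
  {"dp": [1, 0, 0], "twist": [0, 0, 0], "jaw": 90},
  {"dp": [2, 0, 0], "twist": [0, 0, 0], "jaw": 90},
  {"dp": [2, 0, 0], "twist": [0, 0, 0], "jaw": 90},
])

```text
time_s: 8.65
tool_pos: [524.8, -79.1, 30.5]
ee_rot: [3.141, 0.042, -0.004]
wrist_force: [-6.8, 2.1, 3.6]
opening: 56.8
finger_force: 3.3
```

Emit:
step_arm([
  {"dp": [1, 0, 0], "twist": [0, 0, 0], "jaw": 90},
  {"dp": [2, 0, 0], "twist": [0, 0, 0], "jaw": 90},
  {"dp": [2, 0, 0], "twist": [0, 0, 0], "jaw": 90},
])

```text
time_s: 8.9
tool_pos: [524.9, -79.2, 30.3]
ee_rot: [3.141, 0.042, -0.009]
wrist_force: [-11.3, 3.5, 9.1]
opening: 56.4
finger_force: 5.9
```

Emit:
step_arm([
  {"dp": [-15, 0, 0], "twist": [0, 0, 0], "jaw": 90},
  {"dp": [-30, 0, 0], "twist": [0, 0, 0], "jaw": 90},
  {"dp": [-32, 0, 40], "twist": [0, 0, 0], "jaw": 90},
  {"dp": [-32, 0, 80], "twist": [0, 0, 0], "jaw": 90},
  {"dp": [-20, 30, 110], "twist": [0, 0, -0.12], "jaw": 255},
  {"dp": [0, 60, 110], "twist": [0, 0, -0.24], "jaw": 255},
  {"dp": [20, 100, 110], "twist": [0, 0, -0.36], "jaw": 255},
  {"dp": [40, 130, 110], "twist": [0, 0, -0.48], "jaw": 255},
  {"dp": [50, 170, 110], "twist": [0, 0, -0.6], "jaw": 255},
  {"dp": [60, 200, 110], "twist": [0, 0, -0.72], "jaw": 255},
])

```text
time_s: 9.73
tool_pos: [589.9, 124.1, 141.3]
ee_rot: [-2.95, 1.074, -0.004]
wrist_force: [0.6, -0.0, 1.3]
opening: 22.0
finger_force: 0.0
```

Emit:
step_arm([
  {"dp": [0, 10, 0], "twist": [0, 0, -0.12], "jaw": 255},
  {"dp": [0, 10, 0], "twist": [0, 0, -0.24], "jaw": 255},
  {"dp": [0, 10, 0], "twist": [0, 0, -0.36], "jaw": 255},
  {"dp": [0, 10, 0], "twist": [0, 0, -0.48], "jaw": 255},
  {"dp": [0, 10, 0], "twist": [0, 0, -0.6], "jaw": 255},
  {"dp": [0, 10, 0], "twist": [0, 0, -0.72], "jaw": 255},
  {"dp": [0, 10, 0], "twist": [0, 0, -0.851], "jaw": 255},
  {"dp": [0, 10, 0], "twist": [0, 0, -0.851], "jaw": 255},
  {"dp": [0, 10, 0], "twist": [0, 0, -0.851], "jaw": 255},
])

```text
time_s: 10.48
tool_pos: [588.7, 131.3, 141.0]
ee_rot: [-2.254, 2.186, -0.001]
wrist_force: [0.2, -0.1, -0.7]
opening: 0.7
finger_force: 0.0
```

```bash
python3 - <<'E'
from h import *
from scipy.spatial.transform import Rotation as R
s=manip.state();print(s["time_s"],s["tool_pos"],s["opening"]);print(R.from_rotvec(s["ee_rot"]).as_matrix().round(3))
im=manip.camera("wrist")[:,:,::-1];ci=manip.camera_info("wrist");np.savez("w1.npz",**{k:np.array(ci[k],float) for k in ["intrinsics","D","R","t"]})
cv2.imwrite("pics/w3.png",cv2.resize(im,None,fx=1.56,fy=1.56,interpolation=cv2.INTER_CUBIC))
E
```

```text
10.4833 [588.65754722 131.32622649 140.96642743] 0.6978338121164671
[[ 0.031 -1.     0.001]
 [-1.    -0.031  0.001]
 [-0.001 -0.002 -1.   ]]
```

View pics/w3.png

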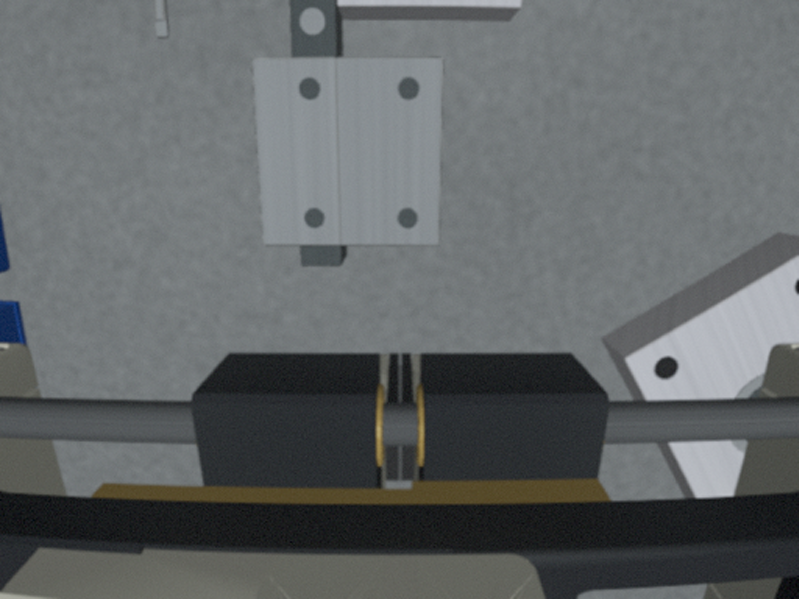

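Emit:
step_arm([
  {"dp": [0, 0, -30], "twist": [0, 0, 0], "jaw": 255},
  {"dp": [0, 0, -60], "twist": [0, 0, 0], "jaw": 255},
  {"dp": [0, 0, -90], "twist": [0, 0, 0], "jaw": 255},
  {"dp": [0, 0, -111], "twist": [0, 0, 0], "jaw": 255},
  {"dp": [0, -4, -111], "twist": [0, 0, 0], "jaw": 255},
  {"dp": [0, -10, -111], "twist": [0, 0, 0], "jaw": 255},
  {"dp": [0.5, -15, -111], "twist": [0, 0, 0], "jaw": 255},
  {"dp": [0.5, -20, -111], "twist": [0, 0, 0], "jaw": 255},
  {"dp": [1, -25, -111], "twist": [0, 0, 0], "jaw": 255},
])

```text
time_s: 11.28
tool_pos: [590.0, 105.9, 31.4]
ee_rot: [-2.249, 2.189, -0.001]
wrist_force: [-1.0, 3.4, 1.8]
opening: 0.4
finger_force: 1.4
```

Emit:
step_arm([
  {"dp": [0, -4, 0], "twist": [0, 0, 0], "jaw": 255},
  {"dp": [0, -8, 0], "twist": [0, 0, 0], "jaw": 255},
  {"dp": [0.5, -12, 0], "twist": [0, 0, 0], "jaw": 255},
  {"dp": [0.5, -16, 0], "twist": [0, 0, 0], "jaw": 255},
  {"dp": [0.5, -20, 0], "twist": [0, 0, 0], "jaw": 255},
  {"dp": [0.5, -24, 0], "twist": [0, 0, 0], "jaw": 255},
  {"dp": [1, -28, 0], "twist": [0, 0, 0], "jaw": 255},
  {"dp": [1, -32, 0], "twist": [0, 0, 0], "jaw": 255},
])

```text
time_s: 11.95
tool_pos: [590.1, 74.1, 29.7]
ee_rot: [-2.251, 2.191, 0.0]
wrist_force: [-0.7, 5.8, 3.2]
opening: 0.5
finger_force: 3.1
```

Emit:
step_arm([
  {"dp": [0, -4, 0], "twist": [0, 0, 0], "jaw": 255},
  {"dp": [0, -8, 0], "twist": [0, 0, 0], "jaw": 255},
  {"dp": [0.5, -12, 0], "twist": [0, 0, 0], "jaw": 255},
  {"dp": [0.5, -16, 0], "twist": [0, 0, 0], "jaw": 255},
  {"dp": [0.5, -20, 0], "twist": [0, 0, 0], "jaw": 255},
  {"dp": [0.5, -24, 0], "twist": [0, 0, 0], "jaw": 255},
  {"dp": [1, -27, 0], "twist": [0, 0, 0], "jaw": 255},
])

```text
time_s: 12.53
tool_pos: [590.8, 47.1, 29.6]
ee_rot: [-2.251, 2.191, 0.001]
wrist_force: [-2.3, 6.3, 4.9]
opening: 0.3
finger_force: 3.0
```

Emit:
step_arm([
  {"dp": [0, -1.5, 0], "twist": [0, 0, 0], "jaw": 255},
  {"dp": [0, -3, 0], "twist": [0, 0, 0], "jaw": 255},
  {"dp": [0, -3, 0], "twist": [0, 0, 0], "jaw": 255},
])

```text
time_s: 12.78
tool_pos: [590.9, 43.9, 29.6]
ee_rot: [-2.251, 2.191, 0.0]
wrist_force: [-0.3, 3.8, 4.1]
opening: 0.5
finger_force: 1.9
```

Emit:
step_arm([
  {"dp": [0, -1, 0], "twist": [0, 0, 0], "jaw": 255},
  {"dp": [0, -2, 0], "twist": [0, 0, 0], "jaw": 255},
  {"dp": [0, -2, 0], "twist": [0, 0, 0], "jaw": 255},
])

```text
time_s: 13.03
tool_pos: [590.9, 42.1, 29.6]
ee_rot: [-2.251, 2.191, 0.0]
wrist_force: [-0.8, 5.7, 2.9]
opening: 0.6
finger_force: 2.4
```

Emit:
step_arm([
  {"dp": [0, -1, 0], "twist": [0, 0, 0], "jaw": 255},
  {"dp": [0, -2, 0], "twist": [0, 0, 0], "jaw": 255},
  {"dp": [0, -2, 0], "twist": [0, 0, 0], "jaw": 255},
])

```text
time_s: 13.28
tool_pos: [591.0, 40.2, 29.6]
ee_rot: [-2.251, 2.191, 0.0]
wrist_force: [0.2, 4.2, 2.3]
opening: 0.8
finger_force: 2.5
```

Emit:
step_arm([
  {"dp": [0, -1, 0], "twist": [0, 0, 0], "jaw": 255},
  {"dp": [0, -2, 0], "twist": [0, 0, 0], "jaw": 255},
  {"dp": [0, -2, 0], "twist": [0, 0, 0], "jaw": 255},
])

```text
time_s: 13.53
tool_pos: [591.1, 38.8, 29.6]
ee_rot: [-2.251, 2.19, 0.001]
wrist_force: [0.2, 7.9, 3.4]
opening: 0.2
finger_force: 4.3
```

Emit:
step_arm([
  {"dp": [0, -1, 0], "twist": [0, 0, 0], "jaw": 255},
  {"dp": [0, -2, 0], "twist": [0, 0, 0], "jaw": 255},
  {"dp": [0, -2, 0], "twist": [0, 0, 0], "jaw": 255},
])

```text
time_s: 13.78
tool_pos: [591.1, 38.6, 29.6]
ee_rot: [-2.249, 2.189, 0.002]
wrist_force: [-4.1, 19.1, 3.8]
opening: 0.6
finger_force: 9.7
```

Emit:
step_arm([
  {"dp": [0, -1, 0], "twist": [0, 0, 0], "jaw": 255},
  {"dp": [0, -2, 0], "twist": [0, 0, 0], "jaw": 255},
  {"dp": [0, -2, 0], "twist": [0, 0, 0], "jaw": 255},
])

```text
time_s: 14.03
tool_pos: [591.1, 38.5, 29.7]
ee_rot: [-2.248, 2.188, 0.003]
wrist_force: [-8.2, 30.1, 4.8]
opening: 0.5
finger_force: 15.1
```

The jaw is firmly stopped (force rising, no travel), so I'll back away and look.

Emit:
step_arm([
  {"dp": [0, 12, 0], "twist": [0, 0, 0], "jaw": 255},
  {"dp": [0, 30, 0], "twist": [0, 0, 0], "jaw": 255},
  {"dp": [0, 35, 30], "twist": [0, 0, 0], "jaw": 255},
  {"dp": [0, 35, 70], "twist": [0, 0, 0], "jaw": 255},
  {"dp": [0, 20, 110], "twist": [0, 0, 0], "jaw": 255},
  {"dp": [0, -10, 140], "twist": [0, 0, 0], "jaw": 255},
  {"dp": [0, -40, 170], "twist": [0, 0, 0], "jaw": 255},
  {"dp": [0, -50, 190], "twist": [0, 0, 0], "jaw": 255},
  {"dp": [0, -50, 190], "twist": [0, 0, 0], "jaw": 255},
])

```text
time_s: 14.78
tool_pos: [592.3, -18.8, 224.5]
ee_rot: [-2.246, 2.191, -0.007]
wrist_force: [0.4, 1.3, -0.2]
opening: 0.5
finger_force: 0.0
```

```bash
python3 - <<'E'
from h import *
print(manip.state()["tool_pos"])
im=manip.camera("wrist")[:,:,::-1];ci=manip.camera_info("wrist");np.savez("w1.npz",**{k:np.array(ci[k],float) for k in ["intrinsics","D","R","t"]})
cv2.imwrite("pics/w4.png",cv2.resize(im[:280,110:450],None,fx=2,fy=2,interpolation=cv2.INTER_CUBIC))
E
```

```text
[592.30301153 -18.8496927  224.47951743]
```

View pics/w4.png

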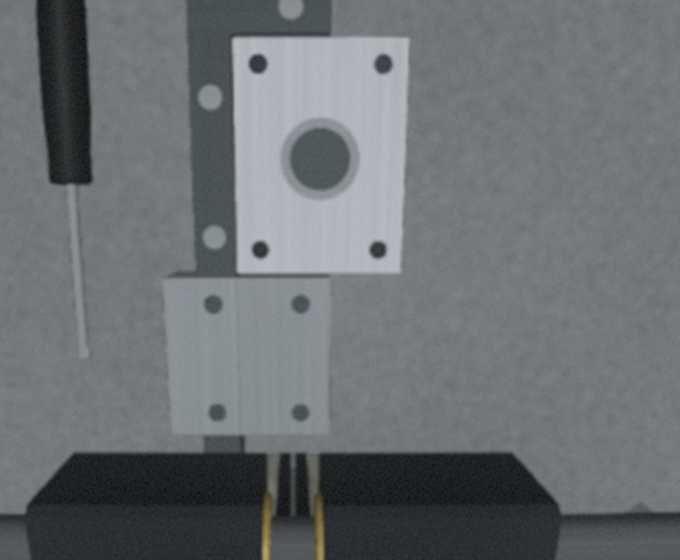

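```bash
python3 - <<'E'
from a import *
k=lambda a:(np.array(a,float)+.5)/2-.5+np.array([110,0])
p,e=fit([(45,-60,25),(-45,-60,25),(-45,60,25),(45,60,25)],k([(233,38),(408,38),(401,272),(238,272)]),[580,-118,.03]);print("plate",p.round(3),e)
# fixture from rail edges (outer, left) : z=30, own x=22
P=ray(ci,k([(188,30),(197,268)]),[30,30]);print(P, "yaw",np.arctan2(-(P[1,0]-P[0,0]),P[1,1]-P[0,1]))
y=-P[0,0]*0
a=np.arctan2(-(P[1,0]-P[0,0]),P[1,1]-P[0,1]);n=np.array([np.cos(a),np.sin(a)])
print("plate centre x in fixture",(p[:2]-P[0,:2])@n+22,"yaw diff",p[2]-a)
J=ray(ci,k([(165,280),(329,278),(329,433),(172,433)]),[44]*4);print("jaw",J.round(1))
E
```

```text
plate [ 5.79873e+02 -1.17636e+02  3.00000e-02] [-0.8 -0.9  1.  -1.   0.3  1.  -0.5  1.3]
[[ 647.72026409 -177.59579631   30.        ]
 [ 644.21806851  -59.83133103   30.        ]] yaw 0.029730221807729534
plate centre x in fixture -44.03491404627354 yaw diff 0.0001477083231229276
jaw [[658.8 -54.6  44. ]
 [573.9 -57.7  44. ]
 [570.3  27.4  44. ]
 [657.5  29.8  44. ]]
```

```bash
python3 -c "
from bench import manip
print(manip.finish_job())"
```

```text
the job is handed in; nothing more can be done
None
```

I pushed the plate flush against the back rail and the end stop, closed the jaw onto its other end, backed the arm away and handed the job in. My last camera check put the plate parallel to the rail with its centre about 1 mm from the seated position, but the hand-in returned no verdict.

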